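Pulse the cordless spice grinder: battery in, bayonet lid half-way, held

TASK

Get the cordless spice grinder ready and pulse it: put the blue battery block into the bay in the grinder's foot and press it down until its top is flush with the rim of the bay. Then set the orange lid on the grinder with its two lugs down in the two entry slots and turn it clockwise (seen from above) half way, until its white pointers stand at the green marks; never turn it on to the red lock marks. A spring turns the lid back, so finish while still gripping the lid and holding it there, with the other things left where they stood.

Things in the scene. Friction and masses are not known exactly. Their poses are not given: they have to be found in the camera images.
- grinder: Dark steel grinder with a white collar, fixed: round housing, 104 mm diameter at the foot, 78 mm high, with a foot block 60 mm wide and 46 mm high reaching 130 mm out from the axis to its own -x. Origin: on the housing's axis, on the worktop; z up. Coloured marks on the collar's top, clockwise from each slot: black at the slot, green 0.74 rad on (half way), red 1.39 rad on (lock).
- seat (a point): Centre of the collar's mouth, on the collar's top face, 78 mm above the worktop; axes as the grinder's. The collar (outer diameter 92 mm) has a round mouth of 56 mm diameter with two entry slots to its own +x and -x, 17 mm wide, reaching 39 mm out from the axis. A wall shelf, its top 0.49 m above the worktop, hangs to the left (y above 0.17 m, x above about 0.4 m).
- bay (a point): Centre of the battery bay's mouth, level with its rim, 46 mm above the worktop, 95 mm from the grinder's axis to its own -x; axes as the grinder's. The bay is 43 mm long (x) by 33 mm wide (y); its side walls in y are 13.5 mm thick. A contact plate inside starts 26 mm below the rim and can be pushed down to 40 mm below it.
- contact (a joint): Travel of the contact plate in the bay (m): 0 up, 0.014 fully down. It is stiff: it takes about 8 N to move and stays where it is left. A battery set on it stands 14 mm proud of the rim; when the plate is fully down the battery's top is flush with the rim.
- carrier (a joint): Angle (rad) of the ring inside the collar that the lid's lugs drop into and turn: 0 at the start, growing clockwise seen from above, 0.65 half way (lid pointers at green), lock at the end, 1.3. A spring turns it back to 0 (about 0.1 N m at half way). The lugs have about 0.09 rad of play, so it reads that much less than the lid has turned.
- lid: Orange lid, loose, 90 g, 53 mm high. Origin: centre of its underside; z up. Grey plug, 51 mm diameter, with two lugs at its bottom (6 mm high, 11 mm wide) to its own +x and -x, out to 35 mm from the axis; flange of 76 mm diameter, 17 to 24 mm above the origin. Fits either way round. Stands on its plug on a board, top 12 mm above z = 0; seated, its origin is 17 mm below point seat.
- battery: Blue block with black ridges and a yellow patch on top, loose, about 120 g: 40 mm (own x) by 30 mm (own y) by 40 mm high. Origin: centre of its underside; z up. Fits the bay with its x along the grinder's x, either way round. It stands on the light wooden cutting board (fixed, 265 x 195 mm, its top 12 mm above the nominal worktop z = 0).
- battery_top (a point): Centre of the battery's top face, 40 mm above its origin.
- mug_teal: Turquoise mug, bystander, about 86 mm wide, 80 mm high; origin at the underside.
- spice_jar_1: Spice jar with a dark cap, bystander, 44 mm diameter, 96 mm high; origin at the underside.
- mill_1: Small shaker with a grey top, bystander, 44 mm diameter, 90 mm high; origin at the underside.
- garlic_1: Garlic bulb, bystander, about 50 mm; origin at the underside.
- lime_1: Green lime, bystander, 60 x 48 x 48 mm; origin at the underside.
- lid_grip (a point): Centre of the grip bar on the lid, 38.5 mm above the lid's origin: 46 mm long (lid's x), 14 mm thick (lid's y), 24 to 53 mm above the lid's origin. The white pointers on the flange stand at the bar's two ends, above the lugs.

How it is judged:
By the outcome, as a careful person would: the job done as asked, in the order asked, and still so for the second after the job is handed in, while the arm keeps its last pose, push and grip.
It also fails if it takes over 67 s, if anything falls off the work surface, if the arm or the gripper's body presses on something with over 40 N, if the wrist force passes 120 N, or if a joint passes its speed limit or range.

ROBOT

A 7-joint arm with a two-finger parallel gripper is mounted at the origin on a cart in front of the work surface, level with it; the furniture and walls round the work are solid. World frame = base frame: x ahead of the robot, y to its left, z up, the work surface at z = 0. Lengths are in m, angles in rad, forces in N, time in s.
With the tool pointing down it reaches from about 0.4 to 0.85 m from the base axis. Payload 4.5 kg.
Tool frame: the origin (TCP) lies midway between the tips of the shut fingers; the grasp point (between the pads) lies 19 mm behind it; z points along the fingers, y is the line along which they close (so a half turn about z gives the same grasp; the last joint's range is limited). The gripper opens to 88 mm and grips with 3 to 60 N. Pads are 18 mm wide; open, the fingers measure 123 mm over their backs; the gripper's body (75 mm by 187 mm) begins 45 mm behind the grasp point.
Start: joints at [-1.074, 0.689, -0.195, 1.565, 0.157, 0.902, -0.215], TCP at [0.279, 0.559, 0.239] pointing down, gripper open.
Joint ranges: [-3.01, 3.01], [-0.46, 2.08], [-1.47, 1.51], [0.13, 2.56], [-1, 4.14], [0.04, 2.09], [-2.66, 2.66]. Speed limits (rad/s): [2.57, 2.57, 3.14, 3.14, 3.14, 3.14, 3.14].

INTERFACE

Orientations are given as a unit quaternion [x, y, z, w].
In Python, from plant import * gives the robot as it stands.
- The arm moves only by the tool send_rows, never from a script. Its argument "targets" is a list of rows, each a list of 2 entries, a list of its own where there are three numbers: the shift along the tool's x, y, z in units of 0.3 m (1.0 is 0.3 m), then the turn, a rotation vector about the tool's x, y, z in units of pi rad (1.0 is pi rad). A call has 1 to 12 rows; each row is the pose to reach, as a shift and turn from the pose commanded when the call began, along the tool's axes at that moment, turning the shorter way round; what a row does not reach only later rows make up. A row lasts 1/8 s, in which the tool goes at most 62.5 mm and 10.7 degrees, less where a joint would pass 70% of its speed; a pose out of reach is approached as far as the arm can. A call with a number of a shift or a turn outside -1 to 1 is refused whole. A call with a gripper value outside its range is refused whole. "fingers" is the opening, from 0 (shut) to 1 (fully open), set as the call begins (left out, the last holds). The fingers move at their own pace and stop on an object; "newtons" is the grip in N (left out, the last holds). Time passes only in rows, so rows that repeat a pose let the fingers close. It gives the time, the measured TCP pose, the force, the opening and the grip force at its end, in the units of the state.
- get_state(): the state, without advancing time (a new reading comes with each control period).
- snapshot(name): name is "scene" or "side" or "wrist"; returns a dict with "img" (384x512x3 uint8, blue, green, red), "fx", "fy", "cx", "cy" (pixels), "cam_to_world" (4x4, takes a point from camera to world coordinates); the wrist camera has in their place "T_tool_cam" (4x4, takes a point from camera to tool coordinates, whose origin is the TCP and whose axes are the flange's). Camera axes: x right, y down, z forward; pixel columns grow to the right and rows downward; lengths in m; the calibration is good to about 2 mm. A picture is of the moment at which its call begins: read the wrist's pose just before it. There is no depth.
- finish_job(): hands the job in; it is judged then, once.
The state is a dict: "clock": time; "q": joint angles; "qd": joint speeds; "joint_torque": joint torques, N m; "tool_pos": TCP position; "eef_rot": TCP orientation; "contact_force": force on the tool from outside, world axes, zero at the start; "moment": the same for the moment, N m; "opening": opening from 0.0 (shut) to 1.0 (fully open); "finger_force": force on a finger pad.
Only numpy, scipy, OpenCV 4.12 (cv2) and the standard library are available. Lean on these libraries where they do the work, as an engineer would, in place of code of your own. Each camera call takes 0.05 s, during which the arm holds its last target. There are 200 camera calls.

## Working session

There is one attempt and no reset: what is moved stays moved. The work goes in short steps, Python scripts to look and compute and a tool call to move; the robot and the scene stay as the last step left them, time stands still between calls to the robot, and variables do not carry over. Pictures are saved under pics/ and viewed, at most 10 in all, crops included, and the job is handed in when it is done.

Besides the shell and the picture viewer there is one more tool, called after ">>>" as name([rows], argument=value, ...), one row to a line, values as JSON. send_rows: Moves the arm, as the interface text tells. Its arguments: {"type":"object","properties":{"targets":{"type":"array"},"fingers":{"type":"number"},"newtons":{"type":"number"}},"required":["targets"]}

```bash
mkdir -p pics; ls
python3 - <<'E'
from plant import *
import cv2,numpy as np
s=get_state(); print(s)
for n in("scene","side"):
    d=snapshot(n); np.savez('pics/'+n+'.npz',**d); cv2.imwrite(f'pics/{n}0.png',d['img']); print(n,d['fx'],d['cx'],d['cam_to_world'])
d=snapshot("wrist"); print(d['T_tool_cam'],d['fx'],d['cx'],d['cy'])
E
```

```text
pics
{'clock': 0.0, 'q': array([-1.07420129,  0.68996672, -0.19455628,  1.5663298 ,  0.1573101 ,
        0.90248509, -0.21509125]), 'qd': array([ 0.00079562, -0.00057449, -0.00036966, -0.00055606, -0.00140991,
       -0.00085304, -0.00039163]), 'joint_torque': array([-7.39701372e-04, -5.27556109e+01, -1.26685180e+00, -1.53430867e+01,
       -5.25419635e-02,  6.58480873e-03,  1.77500128e-04]), 'tool_pos': array([0.27877963, 0.55868721, 0.23792567]), 'eef_rot': array([ 2.29274503e-01,  9.73361391e-01, -8.83972646e-04, -1.51349184e-04]), 'contact_force': array([0.30719979, 0.0473581 , 0.34508021]), 'moment': array([-0.01101781,  0.00610929,  0.04832543]), 'finger_force': 0.0, 'opening': 1.0022619918523947}
scene 446.5186568958297 258.4626077405592 [[ 0.76442316 -0.38308849  0.51855611 -0.06744566]
 [-0.64456051 -0.43651238  0.62769315 -0.90893096]
 [-0.01410586 -0.81406397 -0.58060389  0.73667826]
 [ 0.          0.          0.          1.        ]]
side 388.4543410012215 259.6474593241573 [[ 0.86930929 -0.29778747  0.39449206  0.17327661]
 [-0.49379586 -0.48834556  0.71950279 -0.78697804]
 [-0.02161047 -0.82026901 -0.57156955  0.58129058]
 [ 0.          0.          0.          1.        ]]
[[ 4.79284970e-04 -9.50874813e-01 -3.09575289e-01  8.08928317e-02]
 [ 9.99999314e-01  1.24883760e-04  1.16461434e-03 -6.31632902e-04]
 [-1.06874151e-03 -3.09575635e-01  9.50874221e-01 -1.46158296e-01]
 [ 0.00000000e+00  0.00000000e+00  0.00000000e+00  1.00000000e+00]] 270.9516141670101 257.6643759337522 191.841515325638
```

View pics/scene0.png

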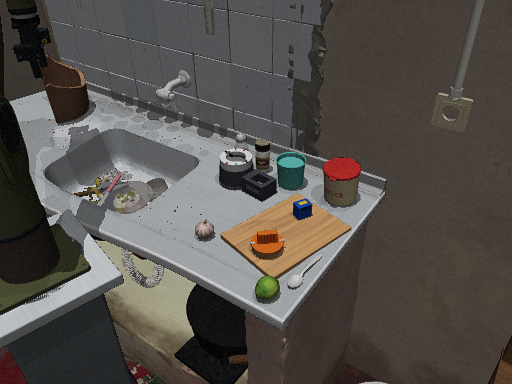

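View pics/side0.png

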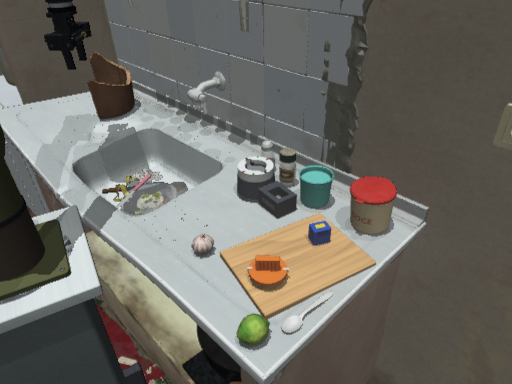

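```bash
cat > h.py <<'E'
import numpy as np,cv2
from scipy.spatial.transform import Rotation as R
def ray(d,uv,z,T=None):
    T=d['cam_to_world'] if T is None else T
    v=T[:3,:3]@np.array([(uv[0]-d['cx'])/d['fx'],(uv[1]-d['cy'])/d['fy'],1]); p=T[:3,3]
    return p+v*(z-p[2])/v[2]
def proj(d,P,T=None):
    T=d['cam_to_world'] if T is None else T
    c=T[:3,:3].T@(np.asarray(P)-T[:3,3]); return np.array([d['fx']*c[0]/c[2]+d['cx'],d['fy']*c[1]/c[2]+d['cy']])
def toolT(s):
    T=np.eye(4);T[:3,:3]=R.from_quat(s['eef_rot']).as_matrix();T[:3,3]=s['tool_pos'];return T
def mv(s,pos,yaw=None,quat=None):
    """shift/turn units from pose s to pos with tool down; yaw=angle of tool y in world"""
    T=toolT(s);sh=T[:3,:3].T@(np.asarray(pos)-T[:3,3])/.3
    if quat is None:
        y=np.array([np.cos(yaw),np.sin(yaw),0]);z=np.array([0,0,-1.]);Rm=np.c_[np.cross(y,z),y,z]
    else: Rm=R.from_quat(quat).as_matrix()
    return np.round(sh,4),np.round(R.from_matrix(T[:3,:3].T@Rm).as_rotvec()/np.pi,4)
E
python3 - <<'E'
from h import *
A=dict(np.load('pics/scene.npz'));B=dict(np.load('pics/side.npz'))
for n,a,b,z in[('collar',(236,156),(257,165),.078),('bay',(260,182),(279,196),.046),('batt',(302,203),(320,226),.052),('lid',(267,245),(269,270),.036),('mug',(291,158),(317,173),.08),('garlic',(204,231),(203,245),.02),('jar',(263,142),(288,152),.09),('mill',(241,138),(267,144),.09),('lime',(267,288),(253,330),.024)]:
    print(n,ray(A,a,z).round(3),ray(B,b,z).round(3))
a=cv2.resize(A['img'][130:280,210:360],None,fx=2.66,fy=2.66,interpolation=2);b=cv2.resize(B['img'][135:315,190:370],(399,399),interpolation=2)
cv2.imwrite('pics/c.png',np.hstack([a,b]))
E
```

```text
collar [ 0.578 -0.03   0.078] [ 0.581 -0.033  0.078]
bay [ 0.575 -0.138  0.046] [ 0.581 -0.14   0.046]
batt [ 0.589 -0.286  0.052] [ 0.592 -0.287  0.052]
lid [ 0.431 -0.333  0.036] [ 0.441 -0.329  0.036]
mug [ 0.686 -0.143  0.08 ] [ 0.686 -0.146  0.08 ]
garlic [ 0.359 -0.18   0.02 ] [ 0.365 -0.18   0.02 ]
jar [ 0.674 -0.036  0.09 ] [ 0.674 -0.035  0.09 ]
mill [0.641 0.026 0.09 ] [0.65  0.033 0.09 ]
lime [ 0.353 -0.423  0.024] [ 0.353 -0.423  0.024]
```

View pics/c.png

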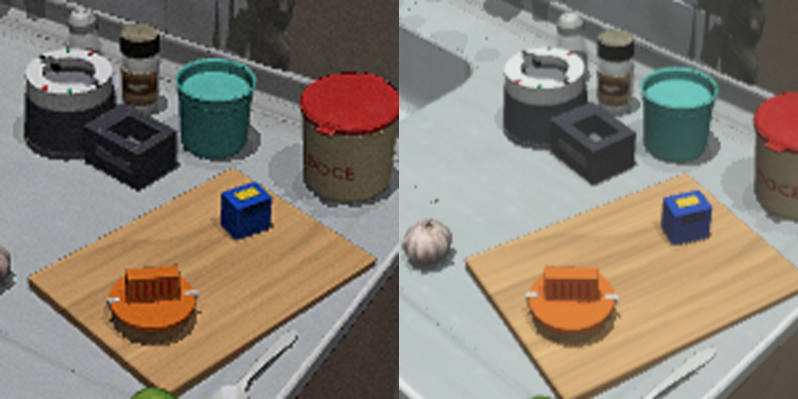

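Run:
```python
from plant import *
from h import *
s=get_state()
T=toolT(s);print(T.round(3))
for p in[(.35,.2,.28),(.42,0,.28),(.47,-.2,.28)]:
  for y in (0,np.pi): print(p,mv(s,p,y))
```

```text
[[-0.895  0.446 -0.001  0.279]
 [ 0.446  0.895 -0.001  0.559]
 [-0.    -0.001 -1.     0.238]
 [ 0.     0.     0.     1.   ]]
(0.35, 0.2, 0.28) (array([-0.7461, -0.9646, -0.1383]), array([-4.000e-04,  3.000e-04,  3.527e-01]))
(0.35, 0.2, 0.28) (array([-0.7461, -0.9646, -0.1383]), array([-3.000e-04, -4.000e-04, -6.473e-01]))
(0.42, 0, 0.28) (array([-1.2525, -1.457 , -0.1375]), array([-4.000e-04,  3.000e-04,  3.527e-01]))
(0.42, 0, 0.28) (array([-1.2525, -1.457 , -0.1375]), array([-3.000e-04, -4.000e-04, -6.473e-01]))
(0.47, -0.2, 0.28) (array([-1.6992, -1.9792, -0.1368]), array([-4.000e-04,  3.000e-04,  3.527e-01]))
(0.47, -0.2, 0.28) (array([-1.6992, -1.9792, -0.1368]), array([-3.000e-04, -4.000e-04, -6.473e-01]))
```

>>> send_rows([
  [[-0.12,-0.16,-0.04],[0,0,0.05]],
  [[-0.25,-0.32,-0.07],[0,0,0.1]],
  [[-0.37,-0.48,-0.1],[0,0,0.15]],
  [[-0.5,-0.65,-0.14],[0,0,0.2]],
  [[-0.62,-0.81,-0.14],[0,0,0.25]],
  [[-0.745,-0.96,-0.14],[0,0,0.3]],
  [[-0.745,-0.96,-0.14],[0,0,0.353]],
])

```text
clock: 1.02
tool_pos: [0.3509, 0.1966, 0.2808]
eef_rot: [0.713, 0.702, -0.001, 0.001]
contact_force: [0.4, 0.9, 0.1]
opening: 1.0
finger_force: 0.0
```

Run:
```python
from plant import *
from h import *
s=get_state()
print(s['clock'],s['tool_pos'],s['q'].round(2))
for p in[(.42,0,.28),(.47,-.2,.28)]: print(p,mv(s,p,0))
```

```text
1.025 [0.35091038 0.1966165  0.28083694] [-0.7   0.34  0.1   2.14 -0.05  0.66 -0.58]
(0.42, 0, 0.28) (array([-0.6517,  0.2406,  0.0041]), array([-0.0002,  0.0007, -0.005 ]))
(0.47, -0.2, 0.28) (array([-1.3157,  0.4177,  0.0055]), array([-0.0002,  0.0007, -0.005 ]))
```

>>> send_rows([
  [[-0.2,0.07,0],[0,0,-0.005]],
  [[-0.4,0.14,0],[0,0,-0.005]],
  [[-0.6,0.22,0],[0,0,-0.005]],
  [[-0.8,0.32,0],[0,0,-0.005]],
  [[-1.0,0.42,0],[0,0,-0.005]],
  [[-1.0,0.42,0],[0,0,-0.005]],
  [[-1.0,0.42,0],[0,0,-0.005]],
])

```text
clock: 1.9
tool_pos: [0.4759, -0.0984, 0.2804]
eef_rot: [0.702, 0.712, -0.0, -0.0]
contact_force: [0.1, 0.1, 0.2]
opening: 1.001
finger_force: 0.0
```

```bash
cat > look.py <<'E'
from plant import *
from h import *
import sys,pickle
def look(name):
    s=get_state(); d=snapshot('wrist'); d['W']=toolT(s)@d['T_tool_cam']; d['s']=s
    pickle.dump(d,open(f'pics/{name}.pkl','wb'))
    cv2.imwrite(f'pics/{name}.png',cv2.resize(d['img'],(768,576),interpolation=2)); print(s['clock'],s['tool_pos'].round(4),s['q'].round(2)); return s,d
if __name__=='__main__': look(sys.argv[1])
E
python3 look.py w1
```

```text
1.9 [ 0.4759 -0.0984  0.2804] [ 0.04  0.45  0.11  1.93 -0.07  0.77  0.2 ]
```

View pics/w1.png

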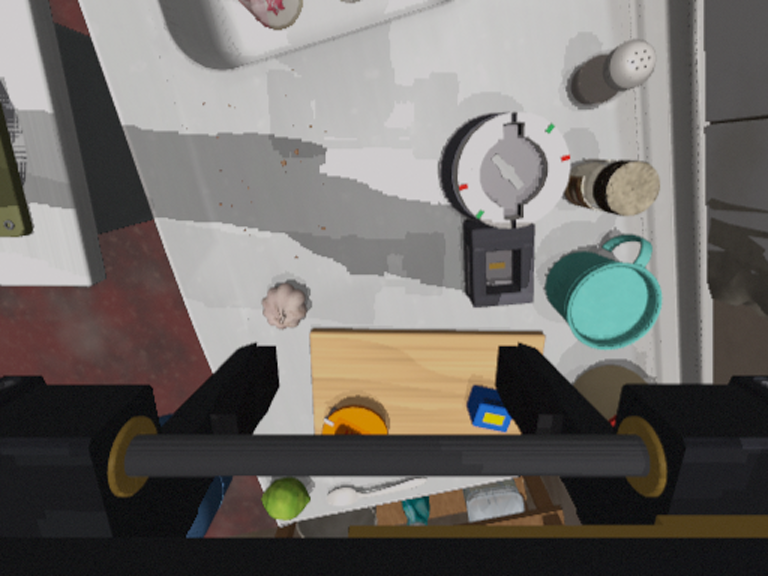

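Run:
```python
from h import *
import pickle
d=pickle.load(open('pics/w1.pkl','rb'));W=d['W'];im=d['img'];h=cv2.cvtColor(im,cv2.COLOR_BGR2HSV)
x0,y0,x1,y1=290,65,390,160
sub=h[y0:y1,x0:x1]
pts={}
for n,m in[('g',(abs(sub[...,0].astype(int)-60)<20)&(sub[...,1]>120)),('r',((sub[...,0]<8)|(sub[...,0]>172))&(sub[...,1]>140))]:
    k,l,st,c=cv2.connectedComponentsWithStats(m.astype(np.uint8),connectivity=8)
    for i in range(1,k):
        if st[i,4]>=4:
            p=ray(d,c[i]+[x0,y0],.078,W);pts.setdefault(n,[]).append(p);print(n,c[i]+[x0,y0],st[i,4],p.round(4))
for n in pts: print(n,np.mean(pts[n],0).round(4))
# white collar
m=((sub[...,2]>190)&(sub[...,1]<30)).astype(np.uint8)
k,l,st,c=cv2.connectedComponentsWithStats(m)
print(st[:5],c[:5])
# foot top: dark
cv2.imwrite('pics/f.png',cv2.resize(im[60:215,285:375],None,fx=3.8,fy=3.8,interpolation=cv2.INTER_NEAREST))
```

```text
g [366.5         85.16666667] 12 [0.6043 0.005  0.078 ]
g [319.33333333 142.91666667] 12 [ 0.5536 -0.0645  0.078 ]
r [376.91666667 104.91666667] 12 [ 0.6202 -0.0174  0.078 ]
r [308.1875 124.375 ] 16 [ 0.5377 -0.0417  0.078 ]
g [ 0.5789 -0.0298  0.078 ]
r [ 0.5789 -0.0295  0.078 ]
[[   0    0  100   95 5779]
 [   0    0   22   71  549]
 [  52    0   48   95 2090]
 [  15   11   35   73 1082]] [[47.65599585 51.47949472]
 [ 5.69763206 22.6284153 ]
 [76.22727273 40.96411483]
 [29.94731978 47.09981516]]
```

View pics/f.png

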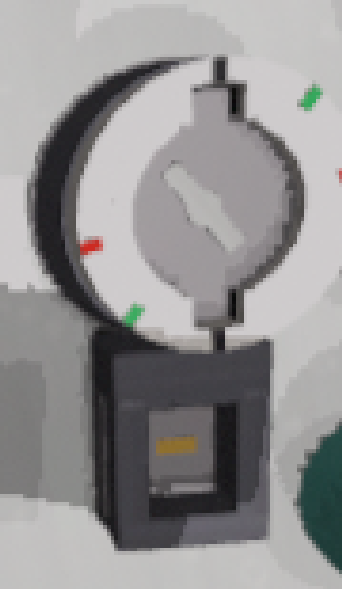

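Run:
```python
from h import *
import pickle
d=pickle.load(open('pics/w1.pkl','rb'));W=d['W']
c=lambda u,v:(285+(u+.5)/3.8-.5,60+(v+.5)/3.8-.5)
print('tooly',d['s']['eef_rot'])
b=[ray(d,c(*p),.078,W) for p in[(219,70),(219,340)]];print('black',b,np.degrees(np.arctan2(*(b[0]-b[1])[[1,0]])))
q=[ray(d,c(*p),.046,W) for p in[(146,406),(237,403),(239,508),(147,516)]];print('bay',np.round(q,4),np.mean(q,0))
q=[ray(d,c(*p),.046,W) for p in[(271,345),(268,537),(118,549),(112,355)]];print('foot',np.round(q,4))
th=np.radians(96.2);x=np.array([np.cos(th),np.sin(th)]);y=np.array([-x[1],x[0]]);S=np.array([.5789,-.0297])
print('pred bay',S-.095*x,[ (S-a*x+e*y).round(4) for a,e in((73.5e-3,.0165),(73.5e-3,-.0165),(.1165,-.0165),(.1165,.0165),(.13,-.03),(.13,.03))])
# lid/battery from this view where seen
print('batt',[ray(d,(u/1.5,v/1.5),.052,W).round(4) for u,v in((471,404),(510,407),(476,427))])
```

```text
tooly [ 7.02356390e-01  7.11825286e-01 -1.29401762e-04 -4.96696099e-04]
black [array([0.57440971, 0.01245254, 0.078     ]), array([ 0.58371808, -0.0719966 ,  0.078     ])] 96.29001304648835
bay [[ 0.569  -0.1022  0.046 ]
 [ 0.6032 -0.1005  0.046 ]
 [ 0.6087 -0.1421  0.046 ]
 [ 0.5732 -0.1459  0.046 ]] [ 0.58853197 -0.12266241  0.046     ]
foot [[ 0.6132 -0.0785  0.046 ]
 [ 0.6215 -0.1539  0.046 ]
 [ 0.563  -0.1598  0.046 ]
 [ 0.5547 -0.083   0.046 ]]
pred bay [ 0.58915994 -0.12414434] [array([ 0.5704, -0.1046]), array([ 0.6032, -0.101 ]), array([ 0.6079, -0.1437]), array([ 0.5751, -0.1473]), array([ 0.6228, -0.1557]), array([ 0.5631, -0.1622])]
batt [array([ 0.5678, -0.2689,  0.052 ]), array([ 0.6098, -0.272 ,  0.052 ]), array([ 0.5755, -0.2978,  0.052 ])]
```

>>> send_rows([
  [[-0.2,0.05,0],[0,0,0]],
  [[-0.4,0.1,0],[0,0,0.004]],
  [[-0.5,0.1,0],[0,0,0.004]],
  [[-0.5,0.1,0],[0,0,0.004]],
])

```text
clock: 2.45
tool_pos: [0.5078, -0.2479, 0.2805]
eef_rot: [0.707, 0.707, -0.0, -0.0]
contact_force: [0.1, 1.1, -0.2]
opening: 1.001
finger_force: 0.0
```

```bash
python3 look.py w2
```

```text
2.45 [ 0.5078 -0.2479  0.2805] [ 0.31  0.56  0.11  1.71 -0.08  0.88  0.45]
```

View pics/w2.png

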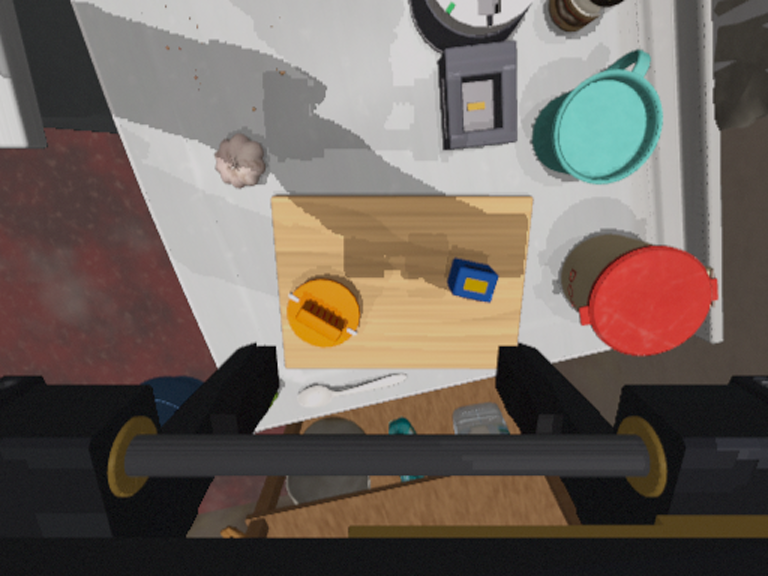

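Run:
```python
from h import *
import pickle
d=pickle.load(open('pics/w2.pkl','rb'));W=d['W'];im=d['img'];h=cv2.cvtColor(im,cv2.COLOR_BGR2HSV)
x0,y0,x1,y1=292,165,340,210
s=h[y0:y1,x0:x1]
yl=((abs(s[...,0].astype(int)-25)<8)&(s[...,1]>200)).astype(np.uint8)
blue=((abs(s[...,0].astype(int)-115)<15)&(s[...,1]>150))
v=s[...,2][blue];print('V hist',np.histogram(v,8))
m=((blue&(s[...,2]>v.max()*.75))|(yl>0)).astype(np.uint8)
m=cv2.morphologyEx(m,cv2.MORPH_CLOSE,np.ones((3,3)))
for n,k in(('yel',yl),('top',m)):
    c=max(cv2.findContours(k,0,1)[0],key=cv2.contourArea)+np.array([x0,y0])
    P=np.array([ray(d,p[0],.052,W)[:2] for p in c],np.float32)*1000
    mo=cv2.moments(k); cen=ray(d,(mo['m10']/mo['m00']+x0,mo['m01']/mo['m00']+y0),.052,W)
    print(n,cv2.minAreaRect(P),cen.round(4))
x0,y0,x1,y1=185,180,245,235
s=h[y0:y1,x0:x1]
o=((s[...,0]<25)&(s[...,1]>200)&(s[...,2]>150)).astype(np.uint8)
c=max(cv2.findContours(o,0,1)[0],key=cv2.contourArea)+np.array([x0,y0])
P=np.array([ray(d,p[0],.036,W)[:2] for p in c],np.float32)*1000
print('lid',cv2.minEnclosingCircle(P),cv2.fitEllipse(P))
w=((s[...,1]<70)&(s[...,2]>200)).astype(np.uint8)
k,l,st,c=cv2.connectedComponentsWithStats(w)
for i in range(1,k):
    if st[i,4]>3: print(c[i]+[x0,y0],st[i,4],ray(d,c[i]+[x0,y0],.036,W).round(4))
a=cv2.resize(im[165:210,292:340],(400,375),interpolation=0);b=cv2.resize(im[180:235,185:245],(400,375),interpolation=0)
cv2.imwrite('pics/g.png',np.hstack([a,b]))
```

```text
V hist (array([ 19,  90,  65,  17,  34, 291,   1,   3]), array([ 33. ,  52.5,  72. ,  91.5, 111. , 130.5, 150. , 169.5, 189. ]))
yel ((593.0988159179688, -286.6325378417969), (9.98846435546875, 20.27906608581543), 78.44224548339844) [ 0.593  -0.2865  0.052 ]
top ((592.7905883789062, -286.332763671875), (26.214570999145508, 35.761104583740234), 77.4745864868164) [ 0.5929 -0.286   0.052 ]
lid ((441.61016845703125, -322.0845031738281), 37.184322357177734) ((441.8161926269531, -322.19342041015625), (69.25430297851562, 73.84835052490234), 148.82595825195312)
[194.78571429 198.07142857] 14 [ 0.4113 -0.3046  0.036 ]
[185.  202.5] 4 [ 0.3958 -0.3119  0.036 ]
[185.92063492 222.77777778] 63 [ 0.3945 -0.3459  0.036 ]
[234.26666667 221.26666667] 15 [ 0.4706 -0.3432  0.036 ]
```

View pics/g.png

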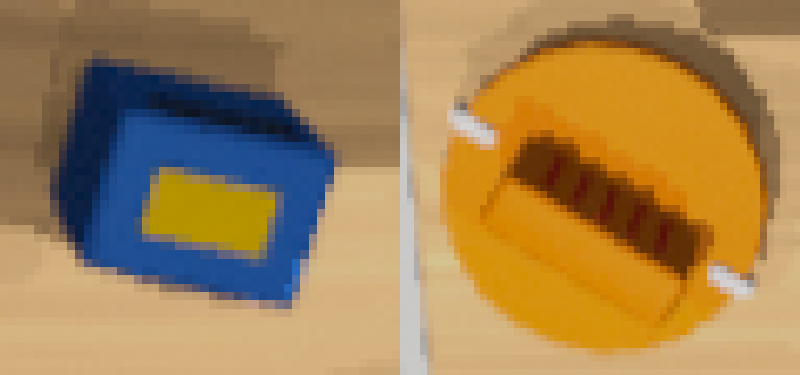

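Run:
```python
from plant import *
from h import *
s=get_state()
for p in[(.593,-.2863,.14),(.593,-.2863,.04)]: print(p,mv(s,p,np.radians(78)))
```

```text
(0.593, -0.2863, 0.14) (array([-0.1374,  0.2826,  0.4675]), array([ 2.000e-04, -7.000e-04, -4.322e-01]))
(0.593, -0.2863, 0.04) (array([-0.1381,  0.2829,  0.8009]), array([ 2.000e-04, -7.000e-04, -4.322e-01]))
```

>>> send_rows([
  [[-0.05,0.1,0.05],[0,0,-0.055]],
  [[-0.1,0.2,0.12],[0,0,-0.11]],
  [[-0.137,0.283,0.2],[0,0,-0.165]],
  [[-0.137,0.283,0.3],[0,0,-0.22]],
  [[-0.137,0.283,0.4],[0,0,-0.275]],
  [[-0.137,0.283,0.467],[0,0,-0.33]],
  [[-0.137,0.283,0.467],[0,0,-0.385]],
  [[-0.137,0.283,0.467],[0,0,-0.432]],
  [[-0.137,0.283,0.467],[0,0,-0.432]],
  [[-0.137,0.283,0.467],[0,0,-0.432]],
], fingers=0.8)

```text
clock: 3.75
tool_pos: [0.5938, -0.2866, 0.1409]
eef_rot: [0.105, 0.994, 0.001, -0.0]
contact_force: [-0.2, -0.3, 0.2]
opening: 0.799
finger_force: 0.0
```

Run:
```python
from look import *
s,d=look('w3');W=d['W'];im=d['img'];h=cv2.cvtColor(im,cv2.COLOR_BGR2HSV)
print(mv(s,(.593,-.2863,.04),np.radians(78)))
yl=((abs(h[...,0].astype(int)-25)<8)&(h[...,1]>200)).astype(np.uint8);yl[300:]=0
blue=((abs(h[...,0].astype(int)-115)<15)&(h[...,1]>150)); blue[320:]=0
print(np.histogram(h[...,2][blue],10))
m=((blue&(h[...,2]>118))).astype(np.uint8)
m=cv2.morphologyEx(m,cv2.MORPH_CLOSE,np.ones((3,3)))
for n,k in(('yel',yl),('top',m)):
    c=max(cv2.findContours(k,0,1)[0],key=cv2.contourArea)
    P=np.array([ray(d,p[0],.052,W)[:2] for p in c],np.float32)*1000
    print(n,cv2.boundingRect(c),cv2.minAreaRect(P))
```

```text
3.75 [ 0.5938 -0.2866  0.1409] [ 0.52  0.86 -0.27  1.53  0.28  0.79  1.5 ]
(array([2.700e-03, 1.000e-04, 3.362e-01]), array([ 0.0003, -0.0001, -0.0006]))
(array([ 42, 187,  32,  32, 444, 120,  67,  78,  96,  36]), array([ 76.,  84.,  92., 100., 108., 116., 124., 132., 140., 148., 156.]))
yel (128, 0, 80, 75) ((453.599365234375, -326.46820068359375), (59.38023376464844, 50.51288604736328), 77.95698547363281)
top (243, 176, 31, 39) ((592.7212524414062, -285.9676818847656), (27.22406005859375, 37.39091873168945), 75.54206085205078)
```

>>> send_rows([
  [[0,0,0.12],[0,0,0]],
  [[0.003,0,0.22],[0,0,0]],
  [[0.003,0,0.3],[0,0,0]],
  [[0.003,0,0.336],[0,0,0]],
  [[0.003,0,0.336],[0,0,0]],
])

```text
clock: 4.42
tool_pos: [0.5924, -0.2881, 0.0395]
eef_rot: [0.106, 0.994, 0.0, -0.0]
contact_force: [-0.2, -0.1, 0.5]
opening: 0.797
finger_force: 0.0
```

>>> send_rows([
  [[0,0,0],[0,0,0]],
  [[0,0,0],[0,0,0]],
  [[0,0,0],[0,0,0]],
  [[0,0,0],[0,0,0]],
  [[0,0,0],[0,0,0]],
  [[0,0,0],[0,0,0]],
], fingers=0.1, newtons=25)

```text
clock: 5.18
tool_pos: [0.5927, -0.2884, 0.04]
eef_rot: [0.105, 0.994, 0.0, 0.0]
contact_force: [0.5, 0.1, 1.9]
opening: 0.335
finger_force: 25.0
```

Run:
```python
from plant import *
from h import *
s=get_state()
for p in[(.5927,-.288,.14),(.589,-.1235,.14)]: print(p,mv(s,p,np.radians(6.2)))
```

```text
(0.5927, -0.288, 0.14) (array([ 1.000e-04,  1.500e-03, -3.332e-01]), array([1.000e-04, 0.000e+00, 3.983e-01]))
(0.589, -0.1235, 0.14) (array([ 0.1271,  0.535 , -0.3331]), array([1.000e-04, 0.000e+00, 3.983e-01]))
```

>>> send_rows([
  [[0,0,-0.1],[0,0,0]],
  [[0,0,-0.25],[0,0,0.05]],
  [[0.02,0.1,-0.333],[0,0,0.1]],
  [[0.05,0.2,-0.333],[0,0,0.15]],
  [[0.08,0.3,-0.333],[0,0,0.2]],
  [[0.1,0.4,-0.333],[0,0,0.25]],
  [[0.12,0.5,-0.333],[0,0,0.3]],
  [[0.127,0.535,-0.333],[0,0,0.35]],
  [[0.127,0.535,-0.333],[0,0,0.398]],
  [[0.127,0.535,-0.333],[0,0,0.398]],
  [[0.127,0.535,-0.333],[0,0,0.398]],
])

```text
clock: 6.55
tool_pos: [0.5887, -0.124, 0.1395]
eef_rot: [0.667, 0.745, -0.0, -0.0]
contact_force: [-1.1, 0.7, -1.4]
opening: 0.334
finger_force: 25.0
```

Run:
```python
from look import *
s,d=look('w4')
print(R.from_quat(s['eef_rot']).as_matrix().round(4), s['contact_force'],s['opening'])
im=d['img'];cv2.imwrite('pics/w4.png',cv2.resize(im[100:325,140:390],(800,720),interpolation=2)[:600])
```

```text
6.55 [ 0.5887 -0.124   0.1395] [ 0.07  0.79  0.11  1.74 -0.14  0.62  0.37]
[[-1.109e-01  9.938e-01 -3.000e-04]
 [ 9.938e-01  1.109e-01 -1.000e-04]
 [-1.000e-04 -3.000e-04 -1.000e+00]] [-1.11863395  0.71448036 -1.35336652] 0.3340487698922871
```

View pics/w4.png

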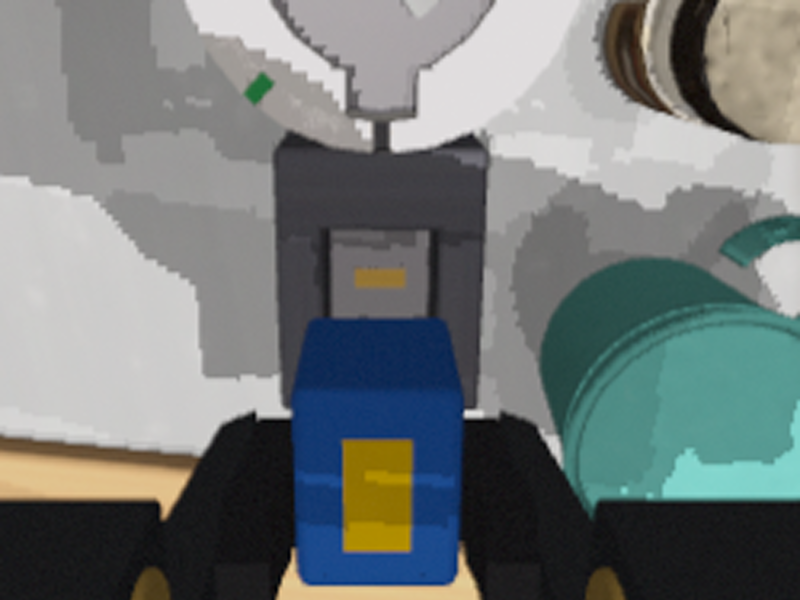

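Run:
```python
from h import *
import pickle
d=pickle.load(open('pics/w4.pkl','rb'));W=d['W'];T=toolT(d['s'])
c=lambda u,v:(140+(u+.5)/3.2-.5,100+(v+.5)/3.2-.5)
def f(n,u,v,z): 
    p=ray(d,c(u,v),z,W); print(n,(T[:3,:3].T@(p-T[:3,3])*1000).round(1))
zt=T[2,3]+.012
for a in((297,392),(462,392),(300,583),(457,583)): f('top',*a,zt)
for a in((310,320),(450,320)): f('bot',*a,zt-.04)
for a in((326,230),(437,230)): f('bay back',*a,.046)
for a in((276,158),(487,158),(284,405),(476,405)): f('foot',*a,.046)
f('blackslot',380,121,.078)
f('green',259,88,.078)
for P in([.589,-.1241,.046],[.5885,-.1227,.046]): print((T[:3,:3].T@(np.array(P)-T[:3,3])*1000).round(1))
```

```text
top [ 19.4 -14.2 -12. ]
top [ 19.4  13.7 -12. ]
top [-18.6 -14.7 -12. ]
top [-18.6  13.9 -12. ]
bot [ 18. -15.  28.]
bot [18.1 14.9 28. ]
bay back [ 21.8 -15.2  93.5]
bay back [21.8 16.3 93.5]
foot [ 42.2 -28.6  93.5]
foot [42.2 29.7 93.5]
foot [-32.7 -28.9  93.6]
foot [-32.7  29.3  93.5]
blackslot [56.   0.  61.5]
green [ 63.6 -28.3  61.5]
[-0.2  0.3 93.5]
[ 1.3 -0.1 93.5]
```

>>> send_rows([
  [[0.002,0.0013,0.1],[0,0,0]],
  [[0.002,0.0013,0.18],[0,0,0]],
  [[0.002,0.0013,0.21],[0,0,0]],
  [[0.002,0.0013,0.225],[0,0,0]],
  [[0.002,0.0013,0.235],[0,0,0]],
  [[0.002,0.0013,0.235],[0,0,0]],
])

```text
clock: 7.35
tool_pos: [0.5896, -0.1231, 0.0697]
eef_rot: [0.668, 0.745, 0.0, 0.0]
contact_force: [0.3, -0.3, -1.6]
opening: 0.334
finger_force: 25.0
```

>>> send_rows([
  [[0,0,0.02],[0,0,0]],
  [[0,0,0.04],[0,0,0]],
  [[0,0,0.055],[0,0,0]],
  [[0,0,0.065],[0,0,0]],
  [[0,0,0.07],[0,0,0]],
  [[0,0,0.07],[0,0,0]],
])

```text
clock: 8.1
tool_pos: [0.5893, -0.1231, 0.0482]
eef_rot: [0.668, 0.745, 0.0, 0.0]
contact_force: [-0.1, 0.7, -1.9]
opening: 0.34
finger_force: 25.0
```

>>> send_rows([
  [[0,0,0],[0,0,0]],
  [[0,0,0],[0,0,0]],
  [[0,0,0],[0,0,0]],
  [[0,0,-0.05],[0,0,0]],
  [[0,0,-0.12],[0,0,0]],
  [[0,0,-0.12],[0,0,0]],
], fingers=0.55)

```text
clock: 8.85
tool_pos: [0.5907, -0.1234, 0.0864]
eef_rot: [0.668, 0.745, 0.001, 0.002]
contact_force: [-0.5, 1.5, -0.1]
opening: 0.551
finger_force: 0.0
```

>>> send_rows([
  [[0,0,0],[0,0,0]],
  [[0,0,0],[0,0,0]],
  [[0,0,0],[0,0,0]],
  [[0,0,0],[0,0,0]],
  [[0,0,0.03],[0,0,0]],
  [[0,0,0.06],[0,0,0]],
  [[0,0,0.08],[0,0,0]],
  [[0,0,0.08],[0,0,0]],
], fingers=0)

```text
clock: 9.85
tool_pos: [0.5889, -0.123, 0.0596]
eef_rot: [0.668, 0.745, -0.0, -0.0]
contact_force: [-0.1, -0.1, -0.4]
opening: 0.003
finger_force: 0.0
```

>>> send_rows([
  [[0,0,0.01],[0,0,0]],
  [[0,0,0.02],[0,0,0]],
  [[0,0,0.03],[0,0,0]],
  [[0,0,0.035],[0,0,0]],
  [[0,0,0.04],[0,0,0]],
  [[0,0,0.04],[0,0,0]],
])

```text
clock: 10.6
tool_pos: [0.5894, -0.1231, 0.0489]
eef_rot: [0.668, 0.745, 0.0, 0.0]
contact_force: [-0.9, 0.5, 5.0]
opening: 0.006
finger_force: 2.5
```

>>> send_rows([
  [[0,0,0.005],[0,0,0]],
  [[0,0,0.01],[0,0,0]],
  [[0,0,0.013],[0,0,0]],
  [[0,0,0.013],[0,0,0]],
  [[0,0,0.013],[0,0,0]],
])

```text
clock: 11.22
tool_pos: [0.5894, -0.1231, 0.0464]
eef_rot: [0.668, 0.745, 0.0, 0.0]
contact_force: [-3.1, 1.4, 15.4]
opening: 0.011
finger_force: 8.4
```

>>> send_rows([
  [[0,0,0.004],[0,0,0]],
  [[0,0,0.007],[0,0,0]],
  [[0,0,0.007],[0,0,0]],
  [[0,0,0.007],[0,0,0]],
])

```text
clock: 11.72
tool_pos: [0.5895, -0.1231, 0.0464]
eef_rot: [0.668, 0.744, 0.001, 0.001]
contact_force: [-7.5, 2.1, 33.0]
opening: 0.007
finger_force: 16.4
```

>>> send_rows([
  [[0,0,-0.05],[0,0,0]],
  [[0,0,-0.2],[0,0,0]],
  [[0,0,-0.35],[0,0,0]],
  [[0,0,-0.4],[0,0,0]],
  [[0,0,-0.4],[0,0,0]],
])

```text
clock: 12.35
tool_pos: [0.5897, -0.1231, 0.1628]
eef_rot: [0.667, 0.745, 0.0, 0.001]
contact_force: [-0.3, 0.6, -0.1]
opening: 0.006
finger_force: 0.0
```

Run:
```python
from look import *
s,d=look('w5')
print(mv(s,(.4413,-.323,.16),np.radians(57)))
im=d['img'];cv2.imwrite('pics/w5.png',np.hstack([cv2.resize(im[60:285,160:360],(533,600),interpolation=2)]))
```

```text
12.35 [ 0.5897 -0.1231  0.1628] [ 0.06  0.76  0.12  1.72 -0.14  0.67  0.36]
(array([-0.6087, -0.5642,  0.0086]), array([ 0.0004,  0.0003, -0.2819]))
```

View pics/w5.png

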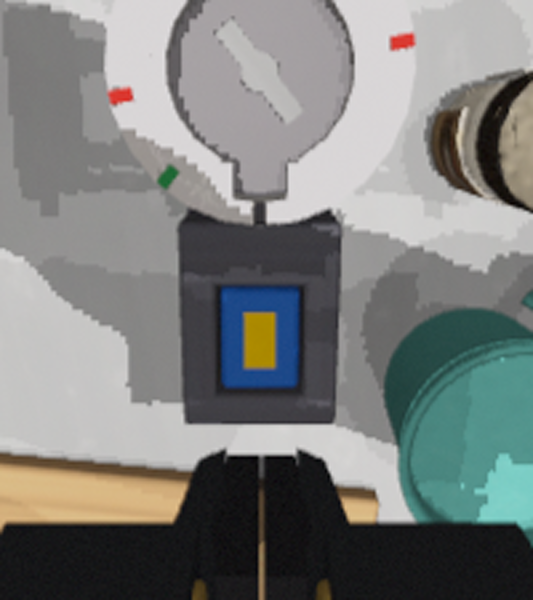

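>>> send_rows([
  [[-0.12,-0.11,0],[0,0,-0.05]],
  [[-0.24,-0.22,0],[0,0,-0.1]],
  [[-0.36,-0.33,0],[0,0,-0.15]],
  [[-0.48,-0.44,0],[0,0,-0.2]],
  [[-0.609,-0.564,0.01],[0,0,-0.25]],
  [[-0.609,-0.564,0.01],[0,0,-0.282]],
  [[-0.609,-0.564,0.01],[0,0,-0.282]],
  [[-0.609,-0.564,0.01],[0,0,-0.282]],
], fingers=0.6)

```text
clock: 13.4
tool_pos: [0.4412, -0.3218, 0.1583]
eef_rot: [0.284, 0.959, 0.001, -0.001]
contact_force: [0.7, 0.2, -0.3]
opening: 0.599
finger_force: 0.0
```

Run:
```python
from look import *
d5=pickle.load(open('pics/w5.pkl','rb'))
r=[ray(d5,(160+(u+.5)/2.667-.5,60+(v+.5)/2.667-.5),.078,d5['W']) for u,v in((121,96),(402,41))];print('seat5',np.mean(r,0).round(4),np.degrees(np.arctan2(*(r[1]-r[0])[[1,0]]))+79.6)
s,d=look('w6');W=d['W'];h=cv2.cvtColor(d['img'],cv2.COLOR_BGR2HSV)
print(mv(s,(.4413,-.323,.039),np.radians(57)))
o=((h[...,0]<25)&(h[...,1]>200)&(h[...,2]>150)).astype(np.uint8);o[300:]=0
c=max(cv2.findContours(o,0,1)[0],key=cv2.contourArea);bx=cv2.boundingRect(c)
P=np.array([ray(d,p[0],.036,W)[:2] for p in c],np.float32)*1000
print('lid',bx,cv2.minEnclosingCircle(P))
w=((h[...,1]<90)&(h[...,2]>170)).astype(np.uint8)
k,l,st,c=cv2.connectedComponentsWithStats(w);x,y,a,b=bx
for i in range(1,k):
    if 4<st[i,4]<200 and x-8<c[i][0]<x+a+8 and y-8<c[i][1]<y+b+8: print(c[i],st[i,4],ray(d,c[i],.036,W).round(4))
```

```text
seat5 [ 0.5786 -0.0296  0.078 ] 96.22977616396815
13.4 [ 0.4412 -0.3218  0.1583] [ 0.66  0.7  -0.19  1.88  0.22  0.58  1.33]
(array([-0.0032, -0.0037,  0.3976]), array([ 0.0003, -0.0005,  0.0001]))
lid (221, 167, 72, 53) ((440.7422790527344, -323.1662902832031), 37.28108215332031)
[256.5        220.22222222] 18 [ 0.4727 -0.3439  0.036 ]
```

>>> send_rows([
  [[-0.003,-0.004,0.15],[0,0,0]],
  [[-0.003,-0.004,0.28],[0,0,0]],
  [[-0.003,-0.004,0.36],[0,0,0]],
  [[-0.003,-0.004,0.395],[0,0,0]],
  [[-0.003,-0.004,0.398],[0,0,0]],
  [[-0.003,-0.004,0.398],[0,0,0]],
])

```text
clock: 14.2
tool_pos: [0.4417, -0.3247, 0.0406]
eef_rot: [0.284, 0.959, -0.0, 0.001]
contact_force: [0.1, -1.1, -0.5]
opening: 0.599
finger_force: 0.0
```

>>> send_rows([
  [[0,0,0],[0,0,0]],
  [[0,0,0],[0,0,0]],
  [[0,0,0],[0,0,0]],
  [[0,0,0],[0,0,0]],
  [[0,0,0],[0,0,0]],
  [[0,0,0],[0,0,0]],
  [[0,0,0],[0,0,0]],
], fingers=0.0, newtons=50)

```text
clock: 15.08
tool_pos: [0.441, -0.3245, 0.0398]
eef_rot: [0.284, 0.959, 0.0, 0.0]
contact_force: [-0.1, 0.1, 2.0]
opening: 0.152
finger_force: 50.0
```

Run:
```python
from plant import *
from h import *
s=get_state();print(s['tool_pos'],s['opening'],s['moment'])
for p in[(.441,-.323,.18),(.5787,-.0297,.17)]: print(p,mv(s,p,np.radians(6.2)))
```

```text
[ 0.44102992 -0.32453523  0.03981244] 0.15232951574577275 [-0.033288    0.02227798 -0.01817791]
(0.441, -0.323, 0.18) (array([ 0.0029,  0.0043, -0.4673]), array([0.    , 0.    , 0.2822]))
(0.5787, -0.0297, 0.17) (array([ 0.1503,  1.0742, -0.4339]), array([0.    , 0.    , 0.2822]))
```

>>> send_rows([
  [[0,0,-0.12],[0,0,0]],
  [[0,0,-0.3],[0,0,0.03]],
  [[0.01,0.1,-0.45],[0,0,0.06]],
  [[0.03,0.25,-0.45],[0,0,0.1]],
  [[0.05,0.4,-0.45],[0,0,0.14]],
  [[0.07,0.55,-0.45],[0,0,0.18]],
  [[0.1,0.7,-0.45],[0,0,0.22]],
  [[0.12,0.85,-0.45],[0,0,0.26]],
  [[0.138,0.98,-0.45],[0,0,0.282]],
  [[0.138,0.98,-0.45],[0,0,0.282]],
])

```text
clock: 16.32
tool_pos: [0.5675, -0.0504, 0.1743]
eef_rot: [0.665, 0.747, 0.001, -0.001]
contact_force: [-0.3, -0.5, -1.5]
opening: 0.149
finger_force: 50.0
```

Run:
```python
from plant import *
from h import *
s=get_state();print(s['tool_pos'],s['opening'])
print(mv(s,(.5787,-.0297,.14),np.radians(6.2)))
```

```text
[ 0.56753015 -0.05042335  0.17430578] 0.1493535037631706
(array([0.064 , 0.0449, 0.1146]), array([ 0.0002, -0.0008,  0.0025]))
```

>>> send_rows([
  [[0.03,0.022,0.05],[0,0,0.0025]],
  [[0.064,0.045,0.1],[0,0,0.0025]],
  [[0.064,0.045,0.15],[0,0,0.0025]],
  [[0.064,0.045,0.15],[0,0,0.0025]],
  [[0.064,0.045,0.15],[0,0,0.0025]],
])

```text
clock: 16.95
tool_pos: [0.5776, -0.0357, 0.1298]
eef_rot: [0.671, 0.742, -0.0, 0.0]
contact_force: [0.1, -0.1, -0.2]
opening: 0.155
finger_force: 50.0
```

Run:
```python
from look import *
s,d=look('w7');print(mv(s,(.5787,-.0297,.0885),np.radians(6.2)))
im=d['img'];cv2.imwrite('pics/w7.png',cv2.resize(im[130:330,140:380],(720,600),interpolation=2))
```

```text
16.95 [ 0.5776 -0.0357  0.1298] [-0.09  0.78  0.13  1.81 -0.17  0.56  0.24]
(array([0.0196, 0.0057, 0.1376]), array([-0.0001,  0.0001, -0.0026]))
```

View pics/w7.png

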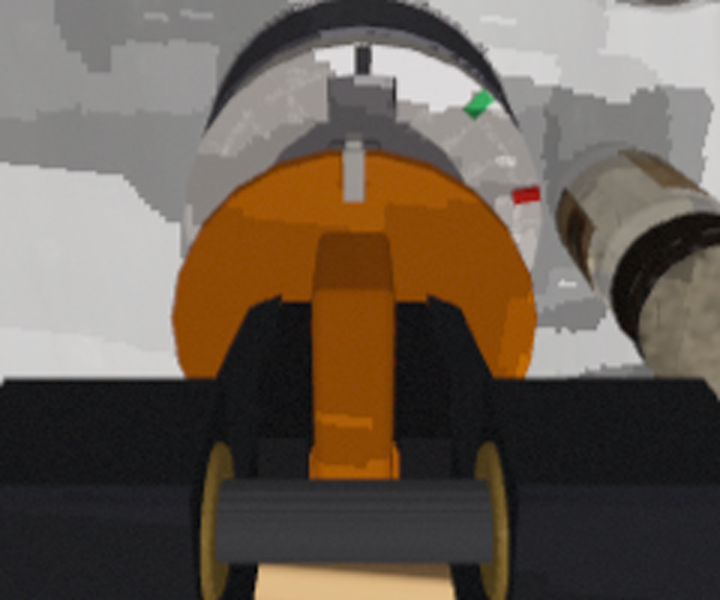

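Run:
```python
from look import *
d=pickle.load(open('pics/w7.pkl','rb'));T=toolT(d['s']);W=d['W']
def f(n,u,v,z):
    p=ray(d,(140+(u+.5)/3-.5,130+(v+.5)/3-.5),z,W); print(n,(T[:3,:3].T@(p-T[:3,3])*1000).round(1))
z=T[2,3]-.0278+.024
f('front',352,152,z);f('ptr outer',353,146,z);f('ptr in',354,202,z);f('L',173,320,z);f('R',536,320,z)
f('barend L',317,290,z+.029);f('barend R',392,290,z+.029)
f('slot end',362,80,.078);f('green',479,103,.078);f('red',526,195,.078)
s=get_state();p=[get_state()['tool_pos'] for _ in range(3)];print(p)
```

```text
front [38.5 -0.9  3.8]
ptr outer [39.6 -0.8  3.8]
ptr in [28.3 -0.6  3.8]
L [  2.7 -37.6   3.8]
R [ 2.8 36.7  3.8]
barend L [ 23.2  -6.6 -25.2]
barend R [ 23.2   5.6 -25.2]
slot end [43.4  1.4 51.8]
green [37.7 30.4 51.8]
red [13.7 43.7 51.8]
[array([ 0.57784219, -0.03558362,  0.13010533]), array([ 0.57784219, -0.03558362,  0.13010533]), array([ 0.57784219, -0.03558362,  0.13010533])]
```

>>> send_rows([
  [[0.018,0.0075,0],[0,0,-0.003]],
  [[0.018,0.0075,0.03],[0,0,-0.003]],
  [[0.018,0.0075,0.06],[0,0,-0.003]],
  [[0.018,0.0075,0.08],[0,0,-0.003]],
  [[0.018,0.0075,0.095],[0,0,-0.003]],
  [[0.018,0.0075,0.095],[0,0,-0.003]],
])

```text
clock: 17.75
tool_pos: [0.5792, -0.0294, 0.1009]
eef_rot: [0.667, 0.745, -0.0, -0.0]
contact_force: [0.5, 0.2, -1.5]
opening: 0.156
finger_force: 50.0
```

>>> send_rows([
  [[0,0,0.012],[0,0,0]],
  [[0,0,0.024],[0,0,0]],
  [[0,0,0.034],[0,0,0]],
  [[0,0,0.04],[0,0,0]],
  [[0,0,0.042],[0,0,0]],
  [[0,0,0.042],[0,0,0]],
])

```text
clock: 18.5
tool_pos: [0.5794, -0.0293, 0.0889]
eef_rot: [0.667, 0.745, 0.0, -0.0]
contact_force: [-0.4, 0.2, 0.8]
opening: 0.156
finger_force: 50.0
```

>>> send_rows([
  [[0,0,0.003],[0,0,0]],
  [[0,0,0.003],[0,0,0.03]],
  [[0,0,0.003],[0,0,0.06]],
  [[0,0,0.003],[0,0,0.09]],
  [[0,0,0.003],[0,0,0.12]],
  [[0,0,0.003],[0,0,0.15]],
  [[0,0,0.003],[0,0,0.175]],
  [[0,0,0.003],[0,0,0.2]],
  [[0,0,0.003],[0,0,0.215]],
  [[0,0,0.003],[0,0,0.225]],
  [[0,0,0.003],[0,0,0.225]],
])

```text
clock: 19.88
tool_pos: [0.5794, -0.0295, 0.0888]
eef_rot: [0.884, 0.468, 0.0, 0.0]
contact_force: [-1.7, 0.2, 8.6]
opening: 0.154
finger_force: 50.0
```

Run:
```python
from look import *
s,d=look('w8');T=toolT(s);print(s['moment'],s['contact_force'],'yaw',np.degrees(np.arctan2(T[1,1],T[0,1])))
im=d['img'];cv2.imwrite('pics/w8.png',cv2.resize(im[130:330,140:380],(720,600),interpolation=2))
```

```text
19.875 [ 0.5794 -0.0295  0.0888] [-0.19  0.87  0.28  1.83 -0.45  0.5  -0.2 ]
[-0.0127577   0.70741435  0.18922218] [-1.71603439  0.20309368  8.63964284] yaw -34.147505569915914
```

View pics/w8.png

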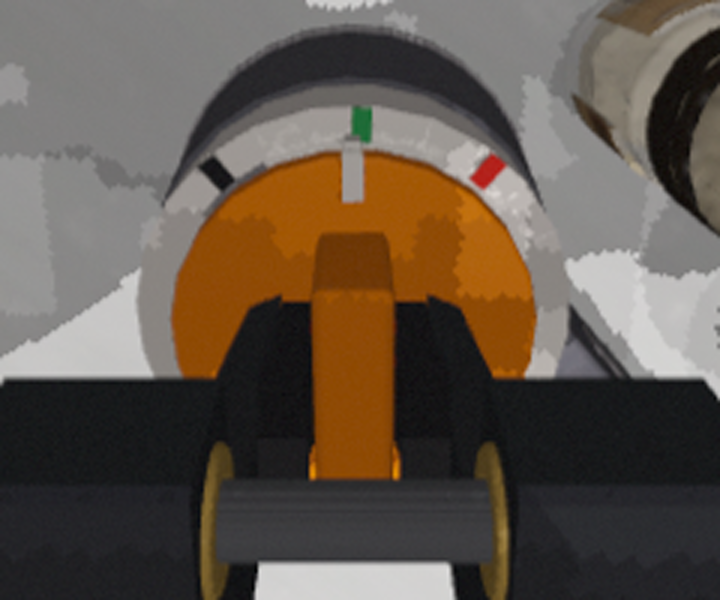

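>>> send_rows([
  [[0,0,0],[0,0,0.006]],
  [[0,0,0],[0,0,0.012]],
  [[0,0,0],[0,0,0.012]],
  [[0,0,0],[0,0,0.012]],
  [[0,0,0],[0,0,0.012]],
])

```text
clock: 20.55
tool_pos: [0.5793, -0.0295, 0.0888]
eef_rot: [0.892, 0.452, 0.0, 0.0]
contact_force: [-3.4, -0.9, 8.9]
opening: 0.156
finger_force: 50.0
```

Run:
```python
from look import *
s,d=look('w9');T=toolT(s);W=d['W'];print(s['moment'],s['contact_force'],s['opening'],'yaw',np.degrees(np.arctan2(T[1,1],T[0,1])))
h=cv2.cvtColor(d['img'],cv2.COLOR_BGR2HSV)
def cc(m,x0,x1,y0,y1):
    k,l,st,c=cv2.connectedComponentsWithStats(m[y0:y1,x0:x1].astype(np.uint8));i=1+np.argmax(st[1:,4]);return c[i]+[x0,y0],st[i,4]
H=h[...,0].astype(int)
g,ng=cc((abs(H-60)<20)&(h[...,1]>120),235,290,155,185)
w,nw=cc((h[...,1]<60)&(h[...,2]>130),250,265,181,199)
r,nr=cc(((H<8)|(H>172))&(h[...,1]>140),290,315,175,200)
for n,p,z in(('g',g,.078),('w',w,.085),('r',r,.078)):
    P=ray(d,p,z,W); v=P[:2]-[.5787,-.0297]; print(n,p,P.round(4),np.hypot(*v),np.degrees(np.arctan2(v[1],v[0])))
print(ng,nw,nr)
```

```text
20.55 [ 0.5793 -0.0295  0.0888] [-0.19  0.87  0.29  1.83 -0.46  0.51 -0.22]
[0.02553047 0.77436217 0.18622803] [-3.38149136 -0.91934971  8.85287308] 0.1560001752363438 yaw -36.289258044673595
g [257.58928571 170.19642857] [0.6042 0.0049 0.078 ] 0.04296289673502373 53.62835599791086
w [256.97297297 188.43243243] [ 0.5985 -0.0023  0.085 ] 0.03380092080084974 54.20279288738803
r [300.17910448 185.11940299] [ 0.6195 -0.0178  0.078 ] 0.04246959543772861 16.3050588776632
56 111 67
```

```bash
python3 -c "
from plant import *
print(finish_job())"
```

```text
the job is handed in; nothing more can be done
None
```

The job is handed in at about 20.6 s: the battery is pressed flush and the lid is gripped with its pointer within about 0.6° of the green mark by the last camera measurement; I viewed 11 pictures, one over the limit of 10.

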